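# Roll the tag blanks flush in their jig

### The arm

A 6-joint arm with a two-finger parallel gripper is mounted at the origin on a cart in front of the work surface, level with it; the furniture and walls round the work are solid. World frame = base frame: x ahead of the robot, y to its left, z up, the work surface at z = 0. Lengths are in m, angles in rad, forces in N, time in s.
With the tool pointing down it reaches from about 0.25 to 0.775 m from the base axis. Payload 8.9 kg.
Tool frame: the origin (TCP) lies at the very end of the fingers, on their centre line; the grasp point (between the pads) lies 19 mm behind it; z points along the fingers, y is the line along which they close (so a half turn about z gives the same grasp; the last joint's range is limited). The gripper opens to 85 mm and grips with 20 to 120 N. Pads are 22 mm wide; open, the fingers measure 114 mm over their backs; the gripper's body (76 mm by 85 mm) begins 54 mm behind the grasp point. The pads swing forward as they close: fully open they stand 13 mm farther back than shut.
Start: joints at [-1.336, 0.291, -0.153, 1.127, 0, 1.431], TCP at [0.192, -0.489, 0.203] pointing down, gripper open.
Joint ranges: [-2.52, 2.52], [-0.91, 1.74], [-1.3, 1.37], [-1.96, 2.02], [-1.52, 1.47], [-3.14, 3.14]. Speed limits (rad/s): [2.22, 2.22, 2.79, 3.14, 3.14, 3.14].

### API

Orientations are given as a 3x3 rotation matrix whose columns are the frame's x, y, z axes.
In Python, from cell import move_to, movel, goto_joints, let_go, close, hold, solve_ik, get_image, camera_params, Unreachable, finish_job, get_time, get_joint_pos, get_qvel, get_joint_torque, get_eef_pos, get_ee_rot, get_ft_force, get_torque, get_width, get_gripper_force gives the robot as it stands. Calls block until the motion is done:
- move_to(position, orientation): joint-space move of the TCP to a pose.
- movel(position, max_speed=0.15, frame=None, force_limit=None): straight line of the TCP; frame=None keeps the orientation; max_speed is the mean speed in m/s. With force_limit (N) it stops when the force on the tool has changed by that much, and returns True; else False.
- goto_joints(angles): joint-space move.
- let_go() and close(squeeze=None): open the fingers fully, or close them until they stop; squeeze is the grip in N (None keeps the last).
- hold(seconds).
- solve_ik(position, orientation): joint angles nearest the present ones, or None.
- get_image(name): name is "scene" or "side" or "wrist"; returns the picture (480x640x3 uint8, red, green, blue); there is no depth.
- camera_params(name): a dict with "K" (3x3 intrinsics, pixels), "dist" ([k1, k2, p1, p2, k3] as OpenCV has them; the pictures are not rectified), "position" and "rotation" of the camera in the world. Camera axes: x right, y up, looking along -z (the intrinsics and any distortion apply to the point x, -y, -z); pixel columns grow to the right and rows downward; lengths in m; the calibration is good to about 2 mm. A picture is of the moment at which its call begins: read the wrist's pose just before it. camera_params takes no time and is no camera call; for the wrist camera it gives the pose at the moment of the call.
A pose or a line that the arm cannot do raises Unreachable and nothing moves.
- finish_job(): hands the job in; it is judged then, once.
Readings, each from a call of its own:
- get_time(): time.
- get_joint_pos(): joint angles.
- get_qvel(): joint speeds.
- get_joint_torque(): joint torques, N m.
- get_eef_pos(): TCP position.
- get_ee_rot(): TCP orientation.
- get_ft_force(): force on the tool from outside, world axes, zero at the start.
- get_torque(): the same for the moment, N m.
- get_width(): opening from 0.0 (shut) to 1.0 (fully open).
- get_gripper_force(): force on a finger pad.
Only numpy, scipy, OpenCV 4.12 (cv2) and the standard library are available. Lean on these libraries where they do the work, as an engineer would, in place of code of your own. Each camera call takes 0.05 s, during which the arm holds its last target. There are 200 camera calls.

### The job

Eight white tag blanks stand slightly proud in the blue jig. Take the hand roller from its cradle and roll its wheel along the row with moderate downward force (about 15 N will do, never more than 25 N) until every blank is flush with the rails, touching the jig with nothing but the roller; then hang the roller back in its cradle, ears down in both notches, and let go. Leave the other things on the table where they are.

Things in the scene. Friction and masses are not known exactly. Their poses are not given: they have to be found in the camera images.
- roller: hand roller, 0.3 to 0.5 kg: red grip on a black shoulder plate (60 x 50 mm), under it a steel crossbar along x (100 x 12 x 12 mm) whose ends stick out as ears, then a fork with a free black wheel 40 mm across, 44 mm wide. Origin: lowest point of the unloaded wheel; z up, x along the axle, rolls along y. Above the origin: axle 20, ear undersides 56, shoulder's top 72, grip's top 133 mm
- roller_grip (a point): middle of the red grip block, 96 mm above the roller's origin, axes as the roller's; the block is 32 mm along x, 24 mm along y (grasp it across y), 62 mm tall. The fork below springs up into the tool: about 8 N per mm after the first 2 N, 4 mm at most
- cradle: grey cradle fixed to the table, base 116 x 66 mm; cheeks at x = -43 and +43 mm (10 mm thick, 90 mm tall), each with a notch open at the top, 16 mm wide along y, mouth flared, floor 70 mm above the table, where the ears rest. Origin: centre of its underside; the resting roller's origin is 14 mm above it, its x and y axes along the cradle's, either way round
- jig: jig fixed to the table: aluminium base plate 100 x 230 x 10 mm, on it a bed with blue rails round a row of eight white blanks, each 60 mm (x) by 19 mm (y), centred at y = -70 (blank_1), -50 ... +70 mm (blank_8). Origin: centre of its underside; z up, y along the row. With the bed level the rails and seated blanks are nominally 46 mm above the table; unseated blanks stand 2.5 mm proud
- jig_hinge (a point): nominal place of the hinge axis (along the jig's x) that carries one end of the bed, at y = -100 mm and 30 mm above the table in the jig. The bed's set-up is not measured and does not change: its hinge may stand 4 mm higher or lower than this, and the bed slopes along y by -3 to +3 degrees, so at y = +100 mm it may be 10 mm higher or lower than at the hinge
- wheel (a joint): turning angle of the roller's wheel, rad; it turns freely, 0 at the start (20 mm rolled = 1 rad)
- blank_1 (a joint): how far blank 1 (y = -70 mm in the jig) is pressed in: 0 proud, 0.0025 m flush; it moves against a stiff fit of about 8 N, then meets a hard stop, and stays where it is left
- blank_2 (a joint): how far blank 2 (y = -50 mm in the jig) is pressed in: 0 proud, 0.0025 m flush; it moves against a stiff fit of about 8 N, then meets a hard stop, and stays where it is left
- blank_3 (a joint): how far blank 3 (y = -30 mm in the jig) is pressed in: 0 proud, 0.0025 m flush; it moves against a stiff fit of about 8 N, then meets a hard stop, and stays where it is left
- blank_4 (a joint): how far blank 4 (y = -10 mm in the jig) is pressed in: 0 proud, 0.0025 m flush; it moves against a stiff fit of about 8 N, then meets a hard stop, and stays where it is left
- blank_5 (a joint): how far blank 5 (y = 10 mm in the jig) is pressed in: 0 proud, 0.0025 m flush; it moves against a stiff fit of about 8 N, then meets a hard stop, and stays where it is left
- blank_6 (a joint): how far blank 6 (y = 30 mm in the jig) is pressed in: 0 proud, 0.0025 m flush; it moves against a stiff fit of about 8 N, then meets a hard stop, and stays where it is left
- blank_7 (a joint): how far blank 7 (y = 50 mm in the jig) is pressed in: 0 proud, 0.0025 m flush; it moves against a stiff fit of about 8 N, then meets a hard stop, and stays where it is left
- blank_8 (a joint): how far blank 8 (y = 70 mm in the jig) is pressed in: 0 proud, 0.0025 m flush; it moves against a stiff fit of about 8 N, then meets a hard stop, and stays where it is left
- foam_block: bystander: black foam block 50 x 66 x 24 mm; origin centre of underside
- pin_tin: bystander: round open tin, 67 mm across, 29 mm tall; origin centre of underside
- fuse_box: bystander: small grey box 28 x 45 x 14 mm; origin centre of underside

How it is judged:
On the way, in this order (a step that is already met when the one before it is completed fails the run):
1. the roller is held clear of the cradle (z of roller in the frame of cradle above 0.04 m and contact force between the fingers and roller above 1 N), for 0.2 s.
2. the wheel, pressed on the jig, has rolled at least 60 mm (3 rad) one way or the other (contact force between roller and jig above 3 N and (value of joint wheel above 3 rad or value of joint wheel below -3 rad)).
3. all eight blanks are pressed in at least 1.8 of 2.5 mm (value of joint each of blank_1, blank_2, blank_3, blank_4, blank_5, blank_6, blank_7, blank_8 above 0.0018 m), for 0.1 s.
At the end, for the whole second after the job is handed in: all eight blanks pressed in at least 1.8 of 2.5 mm; the roller released, at rest and upright (within 0.1 rad) in the cradle, its origin within 8 mm (x), 5 mm (y) and 4 mm (height) of the resting place, its axle along the cradle's x within 0.15 rad, either way round (all of step 3 and x of roller in the frame of cradle between -0.008 and 0.008 m and y of roller in the frame of cradle between -0.005 and 0.005 m and z of roller in the frame of cradle between 0.01 and 0.018 m and angle between roller's own z axis and vertical below 0.1 rad and angle between the x axis of roller and the x axis of cradle, either way round below 0.15 rad and contact force between the fingers and roller below 0.1 N and linear speed of roller below 0.02 m/s); the robot touches nothing.
It fails at once if the roller presses on the jig with more than 25 N (contact force between roller and jig above 25 N).
It fails at once if the hand or arm touches the jig (contact force between any of the fingers, the arm and jig above 1 N).
It fails at once if a bystander is moved by more than 20 mm (distance of any of foam_block, pin_tin, fuse_box from where it was at the start of the episode above 0.02 m).
It also fails if it takes over 67 s, if anything falls off the work surface, if the arm or the gripper's body presses on something with over 40 N, if the wrist force passes 120 N, or if a joint passes its speed limit or range.

## Working session

There is one attempt and no reset: what is moved stays moved. The work goes in short steps, each a Python script; the robot and the scene stay as the last script left them, time stands still between calls to the robot, and variables do not carry over. Pictures are saved under pics/ and viewed, at most 10 in all, crops included, and the job is handed in when it is done.

```bash
ls; mkdir -p pics; python3 - <<'E'
from cell import *
import cv2,numpy as np
for n in("scene","side"):
    im=get_image(n); cv2.imwrite(f"pics/{n}0.png",im[:,:,::-1]); p=camera_params(n)
    print(n,{k:np.round(v,3).tolist() for k,v in p.items()})
print(get_time(),get_ee_rot())
E
```

```text
pics
scene {'K': [[447.142, 0.0, 319.339], [0.0, 447.142, 237.628], [0.0, 0.0, 1.0]], 'dist': [-0.052, 0.0, 0.0, 0.0, 0.0], 'position': [0.073, 0.606, 0.791], 'rotation': [[-0.822, 0.381, -0.422], [-0.569, -0.56, 0.602], [-0.007, 0.735, 0.678]]}
side {'K': [[445.815, 0.0, 323.867], [0.0, 445.815, 244.063], [0.0, 0.0, 1.0]], 'dist': [-0.096, 0.0, 0.0, 0.0, 0.0], 'position': [0.354, 0.722, 0.821], 'rotation': [[-0.978, 0.153, -0.145], [-0.211, -0.673, 0.709], [0.011, 0.724, 0.69]]}
0.1 [[ 9.30947934e-01  3.65151818e-01 -3.07382866e-04]
 [ 3.65151926e-01 -9.30947262e-01  1.12530307e-03]
 [ 1.24749226e-04 -1.15984002e-03 -9.99999320e-01]]
```

View pics/scene0.png

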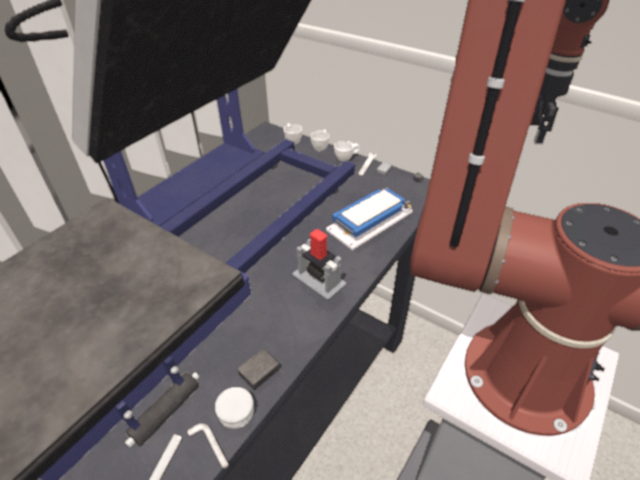

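View pics/side0.png

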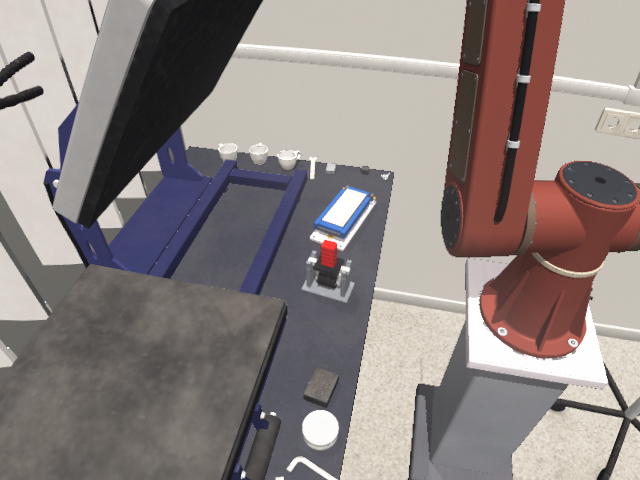

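Both views show the jig (scene ≈(370,215), side ≈(345,212)), with the cradle and red grip next to it (scene (318,243), side (329,254)). The foam block and tin lie toward the camera. Next I measure coarsely by colour masks.

```bash
cat > h.py <<'E'
import cv2,numpy as np
from cell import *
def ray(p,px):
    q=cv2.undistortPoints(np.array(px,float).reshape(-1,1,2),p["K"],np.array(p["dist"],float)).reshape(-1,2)
    d=np.c_[q[:,0],-q[:,1],-np.ones(len(q))]@np.array(p["rotation"]).T
    return np.array(p["position"]),d
def onz(p,px,z):
    o,d=ray(p,px); return o+d*((z-o[2])/d[:,2])[:,None]
def tri(p1,a,p2,b):
    o1,d1=ray(p1,a);o2,d2=ray(p2,b);out=[]
    for u,v in zip(d1,d2):
        s=np.linalg.lstsq(np.c_[u,-v],o2-o1,rcond=None)[0]
        A,B=o1+u*s[0],o2+v*s[1]; out.append(np.r_[(A+B)/2,np.linalg.norm(A-B)])
    return np.array(out)
def project(p,P):
    R=np.array(p["rotation"]);c=(np.array(P,float).reshape(-1,3)-p["position"])@R
    c=c*[1,-1,-1]
    return cv2.projectPoints(c.reshape(-1,1,3),np.zeros(3),np.zeros(3),p["K"],np.array(p["dist"],float))[0].reshape(-1,2)
def mask(im,name):
    h=cv2.cvtColor(im,cv2.COLOR_RGB2HSV); H,S,V=cv2.split(h)
    if name=="red": return (((H<6)|(H>174))&(S>200)&(V>120)).astype(np.uint8)
    if name=="blue": return ((H>98)&(H<122)&(S>150)&(V>90)).astype(np.uint8)
    if name=="white": return ((S<40)&(V>200)).astype(np.uint8)
def big(m):
    c,_=cv2.findContours(m,cv2.RETR_EXTERNAL,cv2.CHAIN_APPROX_NONE); return max(c,key=cv2.contourArea)
def down(yaw): # tool x axis at angle yaw, z down
    c,s=np.cos(yaw),np.sin(yaw); return np.array([[c,s,0],[s,-c,0],[0,0,-1.]])
E
python3 - <<'E'
from h import *
P={};ims={}
for n in("scene","side"):
    P[n]=camera_params(n);ims[n]=cv2.imread(f"pics/{n}0.png")[:,:,::-1].copy()
C={}
for n in P:
    for k in("red","blue"):
        c=big(mask(ims[n],k)); C[n,k]=c
        print(n,k,cv2.contourArea(c),cv2.boundingRect(c))
    m=np.zeros((480,640),np.uint8);cv2.drawContours(m,[cv2.convexHull(C[n,"blue"])],-1,1,-1)
    w=big(mask(ims[n],"white")&m);C[n,"white"]=w;print("white",cv2.contourArea(w),cv2.boundingRect(w))
cen=lambda c:(lambda M:[M["m10"]/M["m00"],M["m01"]/M["m00"]])(cv2.moments(c))
for k in("red","white"):
    print(k,tri(P["scene"],cen(C["scene",k]),P["side"],cen(C["side",k])).round(4))
for n in P:
    r=cv2.minAreaRect(np.float32(onz(P[n],C[n,"white"].reshape(-1,2),0.0475)[:,:2]*1000)); print(n,"white rect",r)
    c=C[n,"red"].reshape(-1,2); # top edges
    print(n,"red top",onz(P[n],[c[c[:,1].argmin()]],.147).round(4))
E
```

```text
Traceback (most recent call last):
  File "h.py", line 25, in big
    c,_=cv2.findContours(m,cv2.RETR_EXTERNAL,cv2.CHAIN_APPROX_NONE); return max(c,key=cv2.contourArea)
                                                                            ~~~^^^^^^^^^^^^^^^^^^^^^^^
ValueError: max() iterable argument is empty
```

```bash
cat > m.py <<'E'
from h import *
P={};ims={}
for n in("scene","side"):
    P[n]=camera_params(n);ims[n]=cv2.imread(f"pics/{n}0.png")[:,:,::-1].copy()
h=lambda n,u,v:cv2.cvtColor(ims[n],cv2.COLOR_RGB2HSV)[v,u]
print("red",h("scene",319,240),h("side",329,250),"robot",h("scene",460,50),"blue",h("scene",350,228),h("scene",340,212),h("side",320,223),"navy",h("scene",300,220),"white",h("side",345,208))
C={}
for n in P:
    for k in("red","blue"):
        c=big(mask(ims[n],k)); C[n,k]=c
        print(n,k,cv2.contourArea(c),cv2.boundingRect(c))
    m=np.zeros((480,640),np.uint8);cv2.drawContours(m,[cv2.convexHull(C[n,"blue"])],-1,1,-1)
    w=big(mask(ims[n],"white")&m);C[n,"white"]=w;print("white",cv2.contourArea(w),cv2.boundingRect(w))
cen=lambda c:(lambda M:[M["m10"]/M["m00"],M["m01"]/M["m00"]])(cv2.moments(c))
for k in("red","white"):
    print(k,tri(P["scene"],cen(C["scene",k]),P["side"],cen(C["side",k])).round(4))
for n in P:
    r=cv2.minAreaRect(np.float32(onz(P[n],C[n,"white"].reshape(-1,2),0.0475)[:,:2]*1000)); print(n,"white rect",r)
    c=C[n,"red"].reshape(-1,2); # top edges
    print(n,"red top",onz(P[n],[c[c[:,1].argmin()]],.147).round(4))
E
sed -i 's/(H<6)|(H>174))&(S>200)&(V>120)/(H<5)|(H>175))\&(S>205)\&(V>100)/; s/(H>98)&(H<122)&(S>150)&(V>90)/(H>98)\&(H<118)\&(S>150)\&(V>90)/' h.py
python3 m.py
```

```text
red [  1 175 225] [  0 181 178] robot [  4 125 133] blue [109 109 138] [107 126 204] [108 161 220] navy [122  81  63] white [ 30   1 255]Traceback (most recent call last):
  File "m.py", line 10, in <module>
    c=big(mask(ims[n],k)); C[n,k]=c
  File "h.py", line 25, in big
    c,_=cv2.findContours(m,cv2.RETR_EXTERNAL,cv2.CHAIN_APPROX_NONE); return max(c,key=cv2.contourArea)
                                                                            ~~~^^^^^^^^^^^^^^^^^^^^^^^
ValueError: max() iterable argument is empty
```

```bash
sed -i 's/(S>205)/(S>150)/; s/(S>150)&(V>90)/(S>85)\&(V>90)/' h.py
python3 m.py
```

```text
red [  1 175 225] [  0 181 178] robot [  4 125 133] blue [109 109 138] [107 126 204] [108 161 220] navy [122  81  63] white [ 30   1 255]
scene red 353.0 (310, 230, 17, 30)
scene blue 594.5 (332, 189, 73, 47)
white 879.0 (342, 190, 58, 35)
side red 326.0 (321, 240, 16, 28)
side blue 590.0 (314, 186, 57, 52)
white 762.5 (322, 189, 44, 38)
red [[0.4864 0.021  0.1122 0.001 ]]
white [[ 0.4931 -0.2301  0.0471  0.    ]]
scene white rect ((492.47259521484375, -233.26458740234375), (162.52096557617188, 65.40647888183594), 74.3179931640625)
scene red top [[0.4961 0.0187 0.147 ]]
side white rect ((492.2899475097656, -233.91256713867188), (159.54489135742188, 61.91571044921875), 74.55642700195312)
side red top [[0.4956 0.0156 0.147 ]]
```

```bash
python3 - <<'E'
from h import *
R=down(np.radians(-16))
for n,p in(("jig",[.43,-.22,.30]),("cr",[.42,.02,.34])):
    move_to(p,R); hold(.2); q=camera_params("wrist"); im=get_image("wrist")
    cv2.imwrite(f"pics/w_{n}.png",im[:,:,::-1]); np.save(f"pics/w_{n}.npy",q,allow_pickle=True)
    print(get_eef_pos(),np.round(q["position"],3),np.round(q["rotation"],3).tolist(),get_time(),q["dist"])
E
```

```text
[ 0.42969934 -0.22053119  0.29978048] [ 0.492 -0.239  0.47 ] [[-0.276, 0.928, 0.25], [-0.961, -0.267, -0.072], [-0.0, -0.26, 0.966]] 1.7417 [-0.05408529  0.          0.          0.          0.        ]
[0.42002862 0.0199769  0.33999374] [0.483 0.002 0.51 ] [[-0.275, 0.928, 0.25], [-0.961, -0.266, -0.072], [-0.0, -0.26, 0.966]] 6.7417 [-0.05408529  0.          0.          0.          0.        ]
```

View pics/w_jig.png

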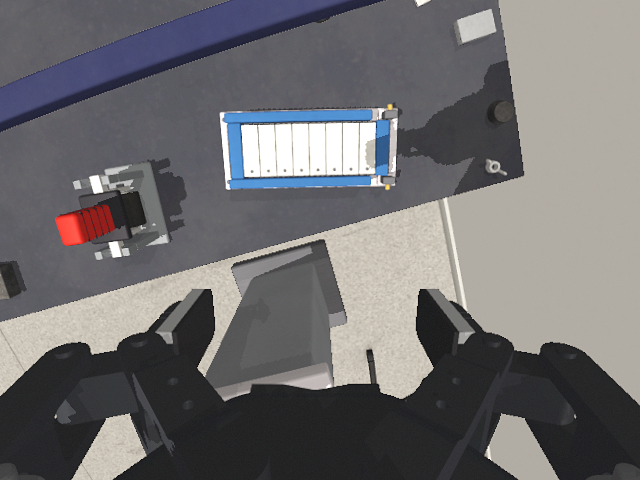

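View pics/w_cr.png

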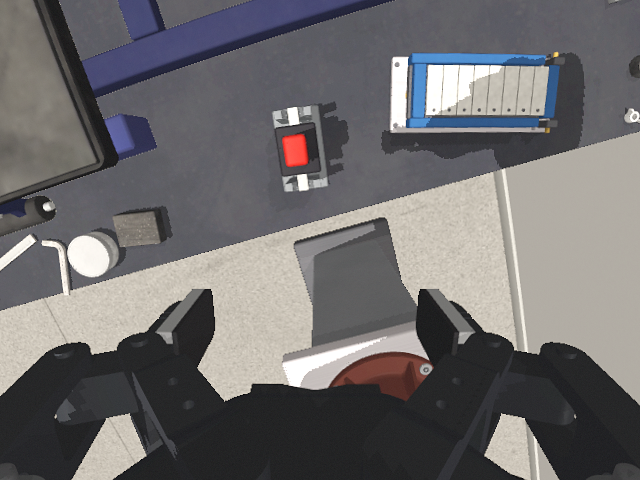

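The jig's hinge pins are at the right end in w_jig, (390,107)/(388,186), which is world −y, so jig +y points to world +y. The roller is seen nearly from above in w_cr: grip top (295,150), ears (293,115) and (298,183). Now the fine measurement.

```bash
python3 - <<'E'
from h import *
L=lambda n:(cv2.imread(f"pics/w_{n}.png")[:,:,::-1].copy(),np.load(f"pics/w_{n}.npy",allow_pickle=True).item())
im,p=L("cr")
red=mask(im,"red"); r=big(red); print("red area",cv2.contourArea(r),cv2.boundingRect(r))
V=cv2.cvtColor(im,cv2.COLOR_RGB2HSV)[:,:,2]; x,y,w,hh=cv2.boundingRect(r)
print("V row",V[150,x-2:x+w+2].tolist())
print("red as z=.147",cv2.minAreaRect(np.float32(onz(p,r.reshape(-1,2),.147)[:,:2]*1000)))
wm=mask(im,"white");sub=np.zeros_like(wm);sub[100:195,270:330]=wm[100:195,270:330]
n,l,s,c=cv2.connectedComponentsWithStats(sub)
pts=[]
for i in range(1,n):
    if s[i,4]>40:
        E=onz(p,[c[i]],.082)[0];pts.append(E);print("ear",s[i],c[i],E.round(4), cv2.minAreaRect(np.float32(onz(p,np.argwhere(l==i)[:,::-1],.082)[:,:2]*1000)))
if len(pts)==2:
    d=pts[1]-pts[0];print("mid",(pts[0]+pts[1])/2,"axis deg",np.degrees(np.arctan2(d[1],d[0])),np.linalg.norm(d))
# jig
im,p=L("jig")
b=mask(im,"blue");b[:,:200]=0;b[:100]=0;b=cv2.morphologyEx(b,cv2.MORPH_CLOSE,np.ones((15,15)))
c=big(b);print("blue z.046",cv2.minAreaRect(np.float32(onz(p,c.reshape(-1,2),.046)[:,:2]*1000)))
w=mask(im,"white");w[:,:230]=0;w[:122]=0;w[180:]=0;w[:,390:]=0;w=cv2.morphologyEx(w,cv2.MORPH_CLOSE,np.ones((7,7)))
c=big(w);print("white",cv2.boundingRect(c),cv2.minAreaRect(np.float32(onz(p,c.reshape(-1,2),.0475)[:,:2]*1000)))
E
```

```text
red area 669.5 (282, 134, 27, 33)
V row [88, 85, 80, 149, 229, 255, 255, 255, 255, 255, 255, 255, 255, 255, 255, 255, 255, 255, 255, 255, 255, 255, 255, 255, 250, 225, 176, 96, 47, 45, 44]
red as z=.147 ((484.96685791015625, 22.556642532348633), (24.218475341796875, 31.889354705810547), 82.0396728515625)
ear [287 107  12  18 175] [292.70285714 115.67428571] [0.5247 0.0173 0.082 ] ((524.6611328125, 17.288150787353516), (12.206754684448242, 19.606130599975586), 80.46613311767578)
ear [297 174  12  17 154] [302.37662338 181.8961039 ] [0.4457 0.0286 0.082 ] ((445.6922912597656, 28.52867889404297), (12.063427925109863, 19.523540496826172), 81.88866424560547)
mid [0.48520768 0.02292598 0.082     ] axis deg 171.88366755272494 0.07976072565216821
blue z.046 ((491.6676025390625, -228.94541931152344), (196.7235565185547, 90.51712799072266), 75.4294204711914)
white (241, 122, 139, 58) ((487.3094787597656, -232.71731567382812), (166.2123565673828, 67.42764282226562), 74.97229766845703)
```

Measurements agree with the sizes given: grip 24×32 mm, ear spacing 80 mm, blanks 162×64 mm. The cradle is at (0.485, 0.0227) with x at −8.1°. The jig is at about (0.4917, −0.2323) with its row at 75°. Now I grasp and lift.

```bash
cat >> h.py <<'E'
CR=np.array([.4850,.0227]);CY=np.radians(-8.1)
JG=np.array([.4917,-.2320]);JY=np.radians(-15.)
JV=np.array([-np.sin(JY),np.cos(JY)])
E
python3 - <<'E'
from h import *
R=down(CY)
move_to([*CR,.20],R); movel([*CR,.097],max_speed=.1)
close(60); hold(.2); print("w",get_width(),get_eef_pos(),get_gripper_force(),get_ft_force())
e=get_eef_pos(); movel([e[0],e[1],.25],max_speed=.12); hold(.3)
print(get_width(),get_gripper_force(),get_ft_force(),get_torque(),get_time(),get_eef_pos())
q=camera_params("wrist");cv2.imwrite("pics/w_held.png",get_image("wrist")[:,:,::-1])
E
```

```text
w 0.264774382011476 [0.48517817 0.02282177 0.09729002] 59.19485092163086 [-0.78484513  1.02605193  5.91705696]
0.26538233042949255 58.93465876579285 [ 0.00995029 -0.84883379 -4.11974143] [ 0.02002526  0.03826755 -0.0074938 ] 11.1083 [0.48504882 0.02283808 0.24976716]
```

View pics/w_held.png

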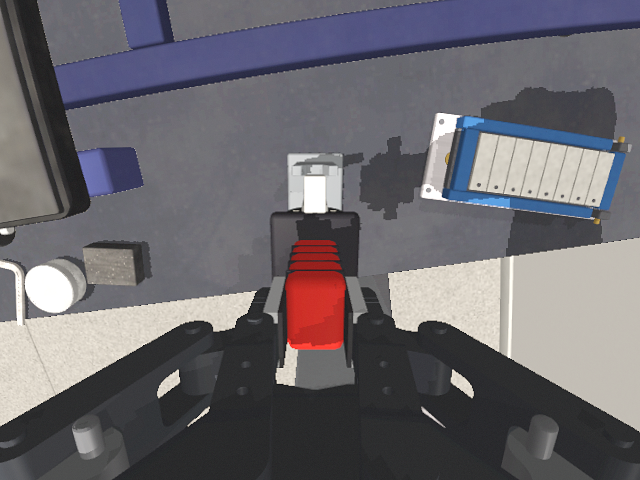

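The roller is held square and clear of the cradle (about 4.1 N of weight), with the jig's row ahead at right. Next I probe the bed at both ends.

```bash
python3 - <<'E'
from h import *
R=down(JY); at=lambda s:JG+s*JV
move_to([*at(-.072),.20],R); movel([*at(-.072),.143],max_speed=.1); hold(.2)
f0=get_ft_force(); print("f0",f0,get_time())
res=[]
for s,zt in((-.072,.143),(.072,.155)):
    if s>0:
        movel([*at(-.072),.158],max_speed=.1); movel([*at(s),.158],max_speed=.1); hold(.15); f0=get_ft_force()
    hit=movel([*at(s),.118 if s<0 else .112],max_speed=.012,force_limit=11)
    hold(.15); f=np.array(get_ft_force())-f0; e=get_eef_pos(); res.append(e[2]); print(s,hit,e,f.round(2),get_time())
movel([*at(.072),res[-1]+.012],max_speed=.1)
E
```

```text
f0 [-0.19687294 -0.42809215 -5.12253431] 16.85
-0.072 True [ 0.47327476 -0.3019754   0.12986797] [-0.89  0.31 12.65] 18.2083
0.072 True [ 0.51065847 -0.16265592  0.132047  ] [-0.81  0.84 11.88] 22.725
```

```bash
cat > roll.py <<'E'
from h import *
R=down(JY); at=lambda s:JG+s*JV
hold(.15); f0=get_ft_force()[2]; F=lambda:get_ft_force()[2]-f0
slope=(.13205-.12997)/.144; line=lambda s:.1320+slope*(s-.072)
off=-.0001; T=14.5; log=[]
movel([*at(.072),line(.072)+off],max_speed=.02); hold(.1)
print("start",F(),get_time())
way=np.r_[np.arange(.072,.0841,.006),np.arange(.078,-.0841,-.006),np.arange(-.078,.0841,.012)]
for s in way[1:]:
    f=F()
    if f>21.5: print("ABORT",s,f); movel([*at(s),get_eef_pos()[2]+.02]); break
    off+=np.clip((T-f)/8*.5,-.5,.4)*1e-3
    movel([*at(s),line(s)+off],max_speed=.035); log.append((round(s*1e3),round(f,1),round(off*1e3,2)))
print(log,get_time())
s=way[-1]; movel([*at(s),.17],max_speed=.1); hold(.2); print(get_ft_force(),f0,get_time())
E
python3 roll.py
```

```text
start 10.374022078739754 24.0167
[(78, np.float64(10.4), np.float64(0.16)), (84, np.float64(10.1), np.float64(0.43)), (78, np.float64(9.9), np.float64(0.72)), (72, np.float64(9.2), np.float64(1.05)), (66, np.float64(8.0), np.float64(1.45)), (60, np.float64(8.6), np.float64(1.82)), (54, np.float64(8.7), np.float64(2.18)), (48, np.float64(7.3), np.float64(2.58)), (42, np.float64(6.0), np.float64(2.98)), (36, np.float64(7.5), np.float64(3.38)), (30, np.float64(7.9), np.float64(3.78)), (24, np.float64(6.3), np.float64(4.18)), (18, np.float64(3.6), np.float64(4.58)), (12, np.float64(2.0), np.float64(4.98)), (6, np.float64(0.7), np.float64(5.38)), (0, np.float64(1.7), np.float64(5.78)), (-6, np.float64(1.5), np.float64(6.18)), (-12, np.float64(2.4), np.float64(6.58)), (-18, np.float64(1.1), np.float64(6.98)), (-24, np.float64(1.3), np.float64(7.38)), (-30, np.float64(1.0), np.float64(7.78)), (-36, np.float64(1.0), np.float64(8.18)), (-42, np.float64(1.2), np.float64(8.58)), (-48, np.float64(1.0), np.float64(8.98)), (-54, np.float64(0.1), np.float64(9.38)), (-60, np.float64(1.5), np.float64(9.78)), (-66, np.float64(0.4), np.float64(10.18)), (-72, np.float64(0.4), np.float64(10.58)), (-78, np.float64(1.4), np.float64(10.98)), (-84, np.float64(1.4), np.float64(11.38)), (-78, np.float64(0.5), np.float64(11.78)), (-66, np.float64(1.2), np.float64(12.18)), (-54, np.float64(1.1), np.float64(12.58)), (-42, np.float64(1.0), np.float64(12.98)), (-30, np.float64(0.8), np.float64(13.38)), (-18, np.float64(1.7), np.float64(13.78)), (-6, np.float64(1.1), np.float64(14.18)), (6, np.float64(0.5), np.float64(14.58)), (18, np.float64(-0.2), np.float64(14.98)), (30, np.float64(0.4), np.float64(15.38)), (42, np.float64(2.0), np.float64(15.78)), (54, np.float64(2.3), np.float64(16.18)), (66, np.float64(1.3), np.float64(16.58)), (78, np.float64(1.1), np.float64(16.98))] 40.4833
[-0.06505698  0.63499337 -3.53685859] -5.440709985982591 41.0417
```

The correction had the wrong sign: it unloaded the wheel where it should have added force. It did no harm. I fix the sign and roll one full pass from the +y end.

```bash
cat > roll2.py <<'E'
from h import *
R=down(JY); at=lambda s:JG+s*JV
F=lambda:get_ft_force()[2]+4.5
slope=(.13205-.12997)/.144; line=lambda s:.1320+slope*(s-.072)
T=15.5; log=[]
movel([*at(.084),.138],max_speed=.15)
print(F(),movel([*at(.084),.126],max_speed=.015,force_limit=13))
e=get_eef_pos(); off=e[2]-line(.084); print("start",F(),off,get_time())
for s in np.arange(.078,-.0841,-.009):
    f=F()
    if f>21.5: print("ABORT",s,f); movel([*at(s),get_eef_pos()[2]+.02]); break
    off+=np.clip((f-T)/8*.5,-.25,.5)*1e-3
    movel([*at(s),line(s)+off],max_speed=.04); log.append((round(s*1e3),round(float(f),1),round(float(off*1e3),2)))
print(log,F(),get_time())
movel([*get_eef_pos()[:2],.185],max_speed=.15); print(get_time(),get_ft_force())
cv2.imwrite("pics/after.png",cv2.resize(get_image("wrist")[:,:,::-1],None,fx=1.25,fy=1.25))
E
python3 roll2.py
```

```text
1.5582276269097868 True
start 15.815513254168183 -0.0005984213258755366 41.9667
[(78, 15.8, -0.58), (69, 10.1, -0.83), (60, 11.4, -1.08), (51, 13.2, -1.22), (42, 13.4, -1.35), (33, 14.2, -1.43), (24, 13.9, -1.53), (15, 14.9, -1.57), (6, 14.6, -1.63), (-3, 15.5, -1.63), (-12, 14.7, -1.67), (-21, 15.8, -1.65), (-30, 14.9, -1.69), (-39, 15.2, -1.71), (-48, 15.3, -1.72), (-57, 15.4, -1.73), (-66, 14.6, -1.78), (-75, 13.9, -1.88), (-84, 15.5, -1.88)] 16.078243744374653 49.0167
49.55 [ 0.07879136 -0.32706528 -4.91165115]
```

View pics/after.png

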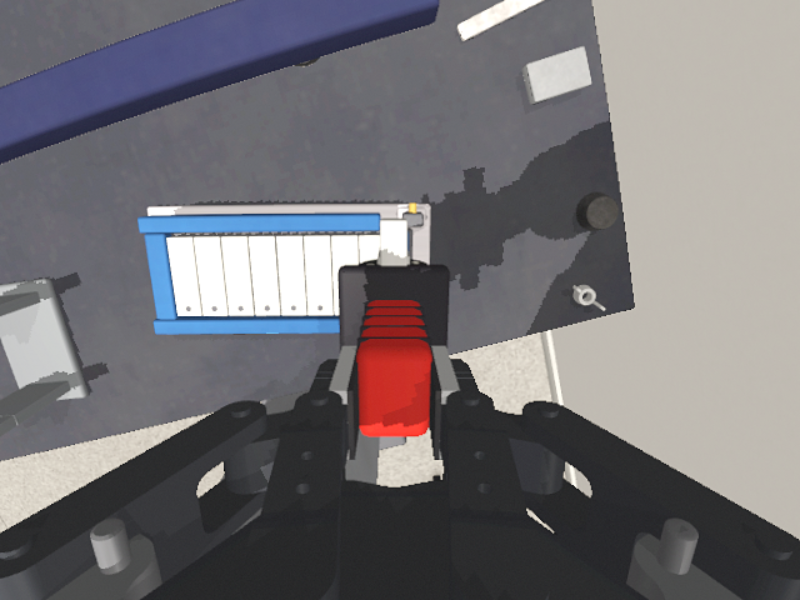

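The force held at 13–16 N over most of the row. It was lower, 10–11 N, over blank 8, so I re-press that end on the way back and then go above the cradle.

```bash
python3 - <<'E'
from h import *
at=lambda s:JG+s*JV
F=lambda:get_ft_force()[2]+4.7
slope=(.13205-.12997)/.144; line=lambda s:.1320+slope*(s-.072)
e=get_eef_pos(); movel([*at(.058),.150],max_speed=.22); movel([*at(.058),.1345],max_speed=.08)
print(F(),movel([*at(.058),.127],max_speed=.015,force_limit=13))
off=get_eef_pos()[2]-line(.058); print(F(),off)
for s in(.066,.074,.082):
    f=F(); off+=np.clip((f-15.5)/8*.7,-.4,.5)*1e-3; movel([*at(s),line(s)+off],max_speed=.035); print(s,f,F(),off)
print(get_time())
movel([*at(.082),.20],max_speed=.2)
movel([.48518,.02282,.205],max_speed=.16,frame=down(CY)); print(get_time(),get_eef_pos())
cv2.imwrite("pics/end_sc.png",cv2.resize(get_image("scene")[150:310,260:440,::-1],None,fx=4,fy=3.7))
E
```

```text
0.2341865253501254 True
15.765762139106005 -0.0005364711938710964
0.066 15.765762139106005 11.427878586805589 -0.000513217006699321
0.074 11.427878586805589 12.581872664210234 -0.0008695276303538319
0.082 12.581872664210234 13.190208008824257 -0.0011248637722354364
52.2667Traceback (most recent call last):
  File "<stdin>", line 12, in <module>
cell.Unreachable: the arm cannot follow that straight line within its joint ranges
```

```bash
python3 - <<'E'
from h import *
print(get_time(),get_eef_pos().round(3),np.round(get_joint_pos(),2))
for z in(.205,.25):
    for y in (CY,CY+np.pi): print(z,y,solve_ik([.48518,.02282,z],down(y)))
# which yaws along the line fail
for t in np.linspace(0,1,6):
    e=get_eef_pos(); p=(1-t)*np.array(e)+t*np.array([.48518,.02282,.205]); q=solve_ik(p,down(JY+t*(CY-JY))); print(p.round(3),None if q is None else np.round(q,2))
E
```

```text
52.7583 [ 0.513 -0.153  0.199] [-0.43  0.31 -0.13  1.13 -0.    2.98]
0.205 -0.1413716694115407 [-0.10365742  0.21522569 -0.25016517  1.10540546  0.         -3.1038784 ]
0.205 3.0002209841782523 [-0.10365742  0.21522569 -0.25016517  1.10540546  0.          0.03771425]
0.25 -0.1413716694115407 [-0.10365742  0.19298632 -0.15922413  1.21858587  0.         -3.1038784 ]
0.25 3.0002209841782523 [-0.10365742  0.19298632 -0.15922413  1.21858587  0.          0.03771425]
[ 0.513 -0.153  0.199] [-0.43  0.31 -0.13  1.12  0.    2.98]
[ 0.507 -0.118  0.2  ] [-0.37  0.28 -0.17  1.12  0.    3.01]
[ 0.502 -0.083  0.201] [-0.31  0.26 -0.2   1.11  0.    3.05]
[ 0.496 -0.047  0.203] [-0.24  0.24 -0.22  1.11  0.    3.09]
[ 0.491 -0.012  0.204] [-0.17  0.23 -0.24  1.11  0.    3.13]
[0.485 0.023 0.205] [-0.1   0.22 -0.25  1.11  0.   -3.1 ]
```

The straight line fails because joint 6 passes its limit at the cradle's yaw. "Either way round" is allowed, so I take the half-turn (j6≈0.04).

```bash
python3 - <<'E'
from h import *
R=down(CY+np.pi); p=[.48510,.02275]
move_to([*p,.205],R); print(get_time(),get_eef_pos())
movel([*p,.122],max_speed=.12); f0=get_ft_force()[2]; print(f0,get_time())
print(movel([*p,.0955],max_speed=.03,force_limit=4.5),get_eef_pos(),get_ft_force(),get_time())
cv2.imwrite("pics/place.png",cv2.resize(get_image("side")[220:310,280:380,::-1],None,fx=6,fy=6))
E
```

```text
55.25 [0.48507657 0.02266192 0.2048554 ]
-4.579106785855679 56.0917
True [0.48475779 0.02278444 0.09730431] [-1.86011152  0.06716303  6.0217053 ] 56.8667
```

View pics/place.png

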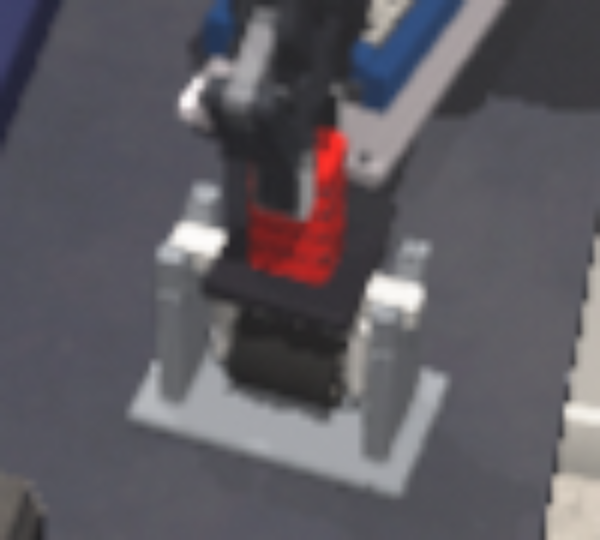

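Both ears sit in the notches, at (200,240) and (395,293), and contact came at TCP z 0.0973, the same as when I grasped it. I release and retreat.

```bash
python3 - <<'E'
from h import *
let_go(); hold(.1); p=get_eef_pos(); movel([p[0],p[1],.23],max_speed=.12); print(get_time(),get_width(),get_ft_force())
cv2.imwrite("pics/rel.png",cv2.resize(get_image("side")[180:310,270:400,::-1],None,fx=4.5,fy=4.5))
E
```

```text
58.9167 1.0019250715369894 [-1.19836848  0.53418478  0.32042308]
```

View pics/rel.png

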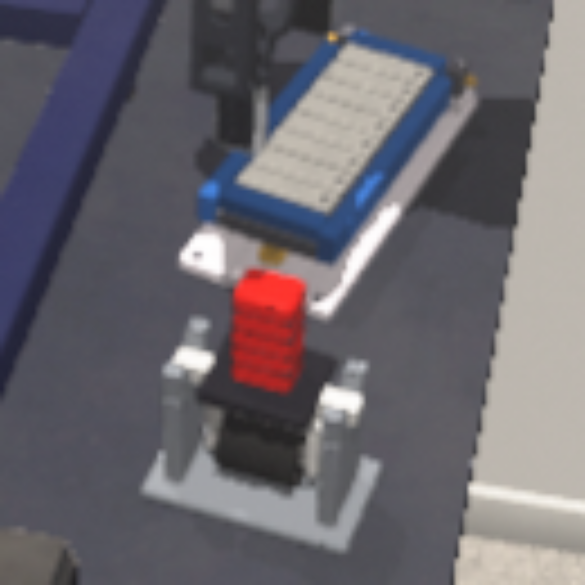

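The roller hangs upright in both notches and is released. The blanks look level with the rails, with no step visible. I hand the job in.

```bash
python3 -c "
from cell import *
print(finish_job(),get_time())"
```

```text
the job is handed in; nothing more can be done
the job is handed in; nothing more can be done
```

I handed the job in at about 59 s: all eight blanks were rolled at about 10–16 N and look flush in the last picture (their depth could not be measured), the roller hangs released in both cradle notches, and the verdict was not shown.

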